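# Close the button-shell case: fold its flap over and tuck it under the lip

## Robot

A 6-joint arm with a two-finger parallel gripper is mounted at the origin on the work surface. World frame = base frame: x ahead of the robot, y to its left, z up, the work surface at z = 0. Lengths are in m, angles in rad, forces in N, time in s.
With the tool pointing down it reaches from about 0.25 to 0.725 m from the base axis. Payload 4 kg.
Tool frame: the origin (TCP) lies midway between the tips of the shut fingers; the grasp point (between the pads) lies 19 mm behind it; z points along the fingers, y is the direction in which the jaws open and shut (so a half turn about z gives the same grasp; the last joint's range is limited). The gripper opens to 85 mm and grips with 20 to 120 N. Pads are 22 mm wide; open, the fingers measure 114 mm over their backs; the gripper's body (76 mm by 85 mm) begins 54 mm behind the grasp point. The pads swing forward as they close: fully open they stand 13 mm farther back than shut.
Start: joints at [-1.321, 0.241, 0.005, 1.335, 0, 1.571], TCP at [0.124, -0.484, 0.231] pointing down, gripper open.
Joint ranges: [-2.72, 2.72], [-1.05, 1.87], [-1.09, 1.28], [-1.99, 2.15], [-1.42, 1.44], [-3.14, 3.14]. Speed limits (rad/s): [2.79, 2.79, 3.14, 3.14, 3.14, 3.14].

## Interface

Orientations are given as a unit quaternion [x, y, z, w].
In Python, from workcell import get_obs, camera, camera_model, job_done, masks_of gives the robot as it stands.
- The arm moves only by the tool jog_arm, never from a script. Its argument "deltas" is a list that holds one entry, the list of rows, each a list of 7 numbers: the shift along the tool's x, y, z in mm, then the turn, a rotation vector about the tool's x, y, z in degrees, then the finger opening in mm, from 0 to 85.4. A call has 1 to 5 rows; each row shifts and turns the pose as measured when the row begins, along the tool's axes as they then stand; what a row does not reach is not made up. A row lasts 1/10 s, in which the tool goes at most 50 mm and 8.59 degrees, less where a joint would pass 70% of its speed; a pose out of reach is approached as far as the arm can. A call with a gripper value outside its range is refused whole. The fingers move at their own pace and stop on an object; the grip force is fixed at half the most. Time passes only in rows, so rows that do not move let the fingers close. It gives the time, the measured TCP pose, the force and the opening at its end, in the units of the state.
- get_obs(): the state, without advancing time (a new reading comes with each control period).
- camera(name): name is "side" or "top"; returns the picture (420x560x3 uint8, red, green, blue); there is no depth.
- camera_model(name): a dict with "fovy" (degrees; the focal length in pixels is half the picture's height over the tangent of half this angle, whatever the lens; pixels are square), "cx", "cy" (the principal point, pixels), "pose" (4x4, takes a point from camera to world coordinates). Camera axes: x right, y down, z forward; pixel columns grow to the right and rows downward; lengths in m; the calibration is good to about 2 mm. A picture is of the moment at which its call begins. camera_model takes no time and is no camera call.
- job_done(): hands the job in, once; it reports no verdict.
Trained networks look in the newest picture that a camera, given by its name, has taken for a name from the list of things; names that differ only in an ending like _2 or _b are one class to them, and where a whole thing is asked for, a point or a joint stands for the part that bears it (a point fixed in the world has none). Each returns a list of dicts, best first, with "conf" (0 to 1); they miss things now and then, are a little off and sometimes report something else, mostly with a low value. They report only what shows in the picture. A call takes as long as a camera call. They do not tell look-alikes from the thing itself.
- masks_of(target, camera): "pixels" (420x560 bool, what is visible of it) and "at" ([column, row] in pixels, amid what is visible of it).
The state is a dict: "clock": time; "joint_pos": joint angles; "joint_vel": joint speeds; "tau": joint torques, N m; "eef_pos": TCP position; "tool_rot": TCP orientation; "ft_force": force on the tool from outside, world axes, zero at the start; "ft_torque": the same for the moment, N m; "grip_width": finger opening in m.
Only numpy, scipy, OpenCV 4.12 (cv2) and the standard library are available. Lean on these libraries where they do the work, as an engineer would, in place of code of your own. Each camera call takes 0.05 s, during which the arm holds its last target. There are 200 camera calls.

## Task

Close the case of button shells with the fingertips: fold its raised flap over until it lies flat on the case, keep it pressed down, and push it by its rib away from the hinge until its front edge is tucked fully home beneath the retaining lip, so that it stays shut when let go. Press gently, do not pinch or lift anything, do not shove the case about, and leave the steel dies and the thread cone alone.

Things in the scene. Friction and masses are not known exactly. Their poses are not given: they have to be found in the camera images.
- case: Clear plastic case full of metal button shells, loose on the table (about 1.6 kg): 124 mm in x, 170 mm in y, walls 36 mm high. Origin: centre of underside; z up. Its x axis points from the hinged side (nearest the robot) to the side with the retaining lip. The flap's hinge line is parallel to its y, at x = -56 mm (plus joint slot), z = 40 mm.
- flap (a joint): Hinge angle (rad) of the grey flap: 0 flat on the case (firm stop), 1.57 upright, 2.1 fully open, leaning to the robot. Plate 160 mm wide, 4 mm thick, reaching 100 mm from the hinge line, which is at mid-thickness; flat, its upper face is 42 mm above the table. Springy: let go untucked it rises to about 0.95 rad; flat, its edge pushes up with about 1 N.
- slot (a joint): How far (m) the flap and hinge pin have slid in the slotted hinge along the case's +x, to the lip: 0 to 0.014. Starts within 2 mm of 0, where the folding flap clears the lip; at 0.014 its edge is 10 mm under the lip (fully home). Slides stiffly (about 2.5 N), stays where left. Slid before the flap is flat, the flap lands on top of the lip.
- rib (a point): Foot of the flap's finger rib: middle of the rib's hinge-side face, on the flap's outer (upper when flat) face, 72 mm from the hinge line. The rib is a bar 100 mm long along the case's y, 6 mm thick, 10 mm high. With the flap flat, pushing this face along the case's +x slides the flap. With the flap upright, the outer face and rib face the robot.
- flap_edge (a point): Middle of the flap's free edge, 100 mm from the hinge line, at mid-thickness. Moves with the flap.
- lip (a point): Middle of the lip's inner lower edge: x = 48 mm, z = 46 mm of the case. The grey lip is 130 mm wide in y and 5 mm thick, overhanging inwards from the wall opposite the hinge. Its underside is 4 mm above the flat flap's upper face, so the flap must be held down while it slides in.
- die_big: Bystander: turned steel press die, loose, 52 mm across its foot, 72 mm tall, stepped and narrower at the top. Origin at the centre of its underside.
- die_small: Bystander: smaller steel press die, loose, 38 mm across its foot, 60 mm tall. Origin at the centre of its underside.
- thread: Bystander: white cone of thread standing upright, loose, 70 mm across its foot, 138 mm tall. Origin at the centre of its underside.
Mind the look-alikes: they are no part of the job. What is meant by the case is not orange or yellow, and is the larger of those in its own colour.

How it is judged:
On the way, in this order (a step that is already met when the one before it is completed fails the run):
1. the flap is folded over and lies flat, not yet under the lip (value of joint flap below 0.09 rad and value of joint slot below 0.007 m), for 0.05 s.
2. the flap's edge is pushed home beneath the lip (value of joint flap below 0.075 rad and value of joint slot above 0.0105 m), for 0.2 s.
At the end, for the whole second after the job is handed in: Flap shut (hinge under 0.075 rad), slid at least 10.5 of 14 mm, edge at least 6 mm beneath the lip, staying so untouched; case flat, at rest, within 40 mm of its start; dies and thread cone upright within 20 mm of theirs (all of step 2 and x of flap_edge in the frame of lip above 0.006 m and z of flap_edge in the frame of lip below 0.001 m and linear speed of case below 0.01 m/s and angle between case's own z axis and vertical below 0.05 rad and distance of case from where it was at the start of the episode below 0.04 m and distance of each of die_big, die_small, thread from where it was at the start of the episode below 0.02 m and angle between each of die_big, die_small, thread's own z axis and vertical below 0.15 rad).
It fails at once if the case is lifted or tipped (height (world z) of case above 0.012 m or angle between case's own z axis and vertical above 0.15 rad).
It fails at once if the case is shoved more than 40 mm (distance of case from where it was at the start of the episode above 0.04 m).
It fails at once if the case or its flap is pressed or squeezed with more than 40 N (contact force between the fingers and case above 40 N).
It fails at once if a die or the thread cone is moved more than 20 mm, lifted or knocked over (distance of any of die_big, die_small, thread from where it was at the start of the episode above 0.02 m).
It also fails if it takes over 38 s, if anything falls off the work surface, if the arm or the gripper's body presses on something with over 40 N, if the wrist force passes 120 N, or if a joint passes its speed limit or range.

## Working session

There is one attempt and no reset: what is moved stays moved. The work goes in short steps, Python scripts to look and compute and a tool call to move; the robot and the scene stay as the last step left them, time stands still between calls to the robot, and variables do not carry over. Pictures are saved under pics/ and viewed, about 8 in all and at most 12, crops included, and the job is handed in when it is done.

Besides the shell and the picture viewer there is one more tool, called after ">>>" by a JSON object that holds its "name" and its "arguments", one argument or row to a line. jog_arm: Moves the arm, as the interface text tells. Its arguments: {"type":"object","properties":{"deltas":{"type":"array"}},"required":["deltas"]}

```bash
mkdir -p pics
cat > h.py <<'E'
import numpy as np, cv2
from workcell import *
def P(name):
    m=camera_model(name); f=210/np.tan(np.radians(m["fovy"])/2); return m,f,np.array(m["pose"])
def ray(name,px):
    m,f,T=P(name); d=T[:3,:3]@np.array([(px[0]-m["cx"])/f,(px[1]-m["cy"])/f,1]); return T[:3,3],d
def onz(name,px,z):
    o,d=ray(name,px); return o+d*(z-o[2])/d[2]
def proj(name,p):
    m,f,T=P(name); q=T[:3,:3].T@(np.array(p)-T[:3,3]); return np.array([m["cx"]+f*q[0]/q[2],m["cy"]+f*q[1]/q[2]])
def tri(pa,pb):
    o1,d1=ray("top",pa);o2,d2=ray("side",pb)
    s=np.linalg.lstsq(np.c_[d1,-d2],o2-o1,rcond=None)[0]; a=o1+s[0]*d1;b=o2+s[1]*d2
    return (a+b)/2,np.linalg.norm(a-b)
E
python3 - <<'E'
from h import *
a=camera("top");b=camera("side")
cv2.imwrite("pics/a.png",a[...,::-1]);cv2.imwrite("pics/b.png",b[...,::-1])
for c in("top","side"):
    print(c,P(c)[1],P(c)[2].round(3).tolist())
    for n in("case","flap","rib","die_big","die_small","thread"):
        for r in masks_of(n,c)[:3]:
            v,u=np.nonzero(r["pixels"]); print(n,round(r["conf"],2),np.round(r["at"]).tolist(),u.min(),u.max(),v.min(),v.max(),len(u))
o=get_obs();print(o["clock"],o["tool_rot"],o["eef_pos"],o["ft_force"])
E
```

```text
top 471.027097065349 [[-0.028, -0.981, 0.192, 0.323], [-0.999, 0.025, -0.019, 0.149], [0.014, -0.193, -0.981, 1.325], [0.0, 0.0, 0.0, 1.0]]
case 0.9 [254.0, 184.0] 230 276 165 203 1472
case 0.86 [350.0, 144.0] 324 375 120 169 1436
case 0.8 [413.0, 286.0] 379 450 249 325 2978
flap 0.8 [334.0, 253.0] 301 363 240 261 612
flap 0.77 [253.0, 182.0] 231 273 167 195 989
flap 0.73 [415.0, 287.0] 387 447 252 318 2177
rib 0.74 [329.0, 252.0] 301 363 240 262 535
rib 0.74 [252.0, 182.0] 231 274 166 195 1036
rib 0.6 [352.0, 143.0] 329 372 123 163 964
die_big 0.77 [222.0, 245.0] 217 235 235 253 290
die_big 0.53 [329.0, 255.0] 301 363 240 260 543
die_small 0.32 [332.0, 252.0] 301 364 240 261 581
thread 0.63 [368.0, 201.0] 355 385 184 214 670
thread 0.5 [325.0, 230.0] 286 363 201 261 3193
side 407.0951335485864 [[-0.713, -0.369, 0.596, 0.006], [-0.701, 0.362, -0.614, 0.736], [0.011, -0.856, -0.517, 0.564], [0.0, 0.0, 0.0, 1.0]]
case 0.96 [436.0, 201.0] 399 471 179 222 2489
case 0.94 [282.0, 166.0] 265 297 155 183 830
case 0.84 [328.0, 209.0] 291 371 168 240 2836
flap 0.94 [434.0, 188.0] 403 468 180 204 983
flap 0.83 [353.0, 192.0] 337 372 165 222 493
flap 0.72 [285.0, 168.0] 269 295 156 174 425
rib 0.85 [356.0, 194.0] 337 373 165 222 474
rib 0.76 [434.0, 188.0] 404 468 180 204 937
rib 0.75 [231.0, 215.0] 208 255 200 229 751
die_big 0.85 [255.0, 260.0] 246 268 240 278 685
die_small 0.63 [339.0, 168.0] 324 348 144 191 929
die_small 0.56 [280.0, 241.0] 271 287 226 253 347
thread 0.93 [336.0, 167.0] 324 348 143 191 962
0.7 [9.92210029e-01 1.24576315e-01 1.21739097e-05 2.01623540e-06] [ 0.12361224 -0.48446888  0.23130834] [ 0.0116241  -0.16194074 -0.11982022]
```

View pics/a.png

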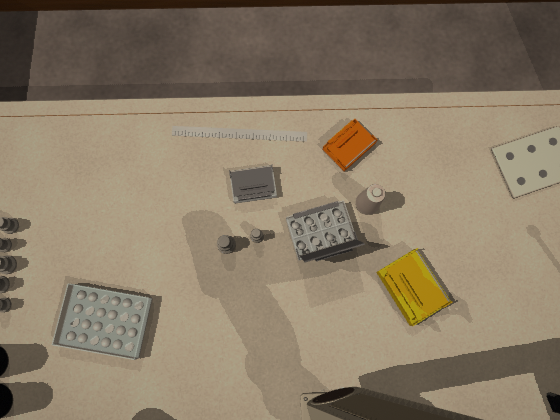

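View pics/b.png

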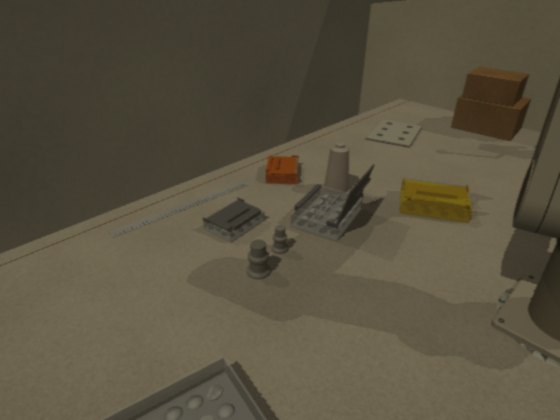

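Case candidates in the top picture are the open grey case (325,230), a small shut grey case (254,184), orange (350,144), yellow (413,286) and a tray (108,320). I choose the open grey one, which is the larger grey case with a raised flap. Next I check it in a close crop.

Run:
```python
from h import *
a=cv2.imread("pics/a.png")[190:275,275:400];b=cv2.imread("pics/b.png")[155:245,285:385]
A=cv2.resize(a,None,fx=6,fy=6,interpolation=2)[:, :];B=cv2.resize(b,None,fx=6,fy=6,interpolation=2)
A=cv2.resize(a,(400,272),interpolation=2)
cv2.imwrite("pics/c.png",cv2.convertScaleAbs(np.vstack([cv2.resize(a,(735,500),interpolation=2)]),alpha=1.3))
cv2.imwrite("pics/d.png",cv2.convertScaleAbs(cv2.resize(b,(600,540),interpolation=2),alpha=1.5))
```

```text
(no output)
```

View pics/c.png

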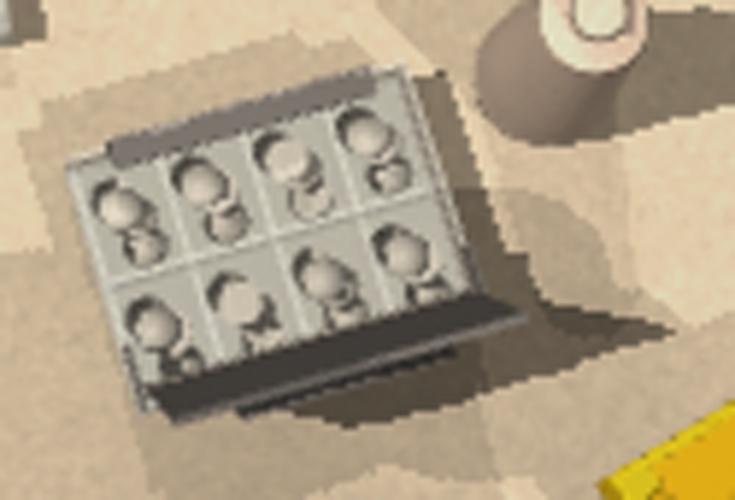

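View pics/d.png

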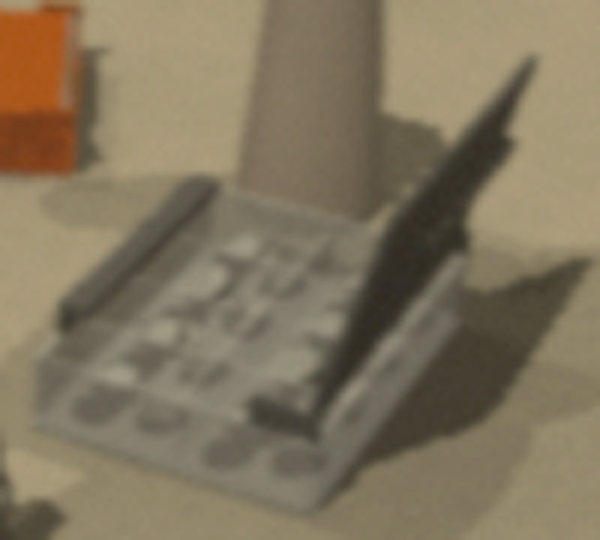

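```bash
cat > fit.py <<'E'
from h import *
from scipy.optimize import least_squares
C=lambda u,v:(275+u/5.88,190+v/5.88)
D=lambda u,v:(285+u/6,155+v/6)
L=[("top",C(68,160),(62,85,36)),("top",C(410,68),(62,-85,36)),("top",C(140,408),(-62,85,36)),
("side",D(312,513),(-62,85,0)),("side",D(33,428),(62,85,0)),("side",D(465,318),(-62,-85,0)),
("top",C(118,168),(48,65,51)),("top",C(378,95),(48,-65,51)),
("top",C(175,422),("f",100,80)),("top",C(525,318),("f",100,-80)),("side",D(532,58),("f",100,-80)),("side",D(315,432),("f",0,80))]
def W(p,q):
    x,y,a,t=q
    if p[0]=="f": p=(-56+p[1]*np.cos(t),p[2],40+p[1]*np.sin(t))
    X,Y,Z=np.array(p)/1000.; return [x+X*np.cos(a)-Y*np.sin(a),y+X*np.sin(a)+Y*np.cos(a),Z]
def R(q): return np.concatenate([proj(c,W(p,q))-px for c,px,p in L])
r=least_squares(R,[.5,.05,.0,1.8],loss="soft_l1")
if __name__=="__main__":
    q=r.x;print(q.round(4),np.degrees(q[2]));print(R(q).reshape(-1,2).round(1).tolist())
    print("lip",W((48,0,46),q),"hinge",W((-56,0,40),q),"edge",W(("f",100,0),q))
    for n,px,z in(("die_big",(255,260),.03),("die_small",(280,241),.03)):print(n,onz("side",px,z))
    print("thread",onz("top",(374,190),.138),onz("top",(370,201),.07))
E
python3 fit.py
```

```text
[0.5274 0.0215 0.2526 1.7965] 14.471980919717748
[[-0.5, -0.4], [-0.6, -1.1], [-0.2, 0.3], [0.5, 0.6], [0.4, -0.5], [0.4, 0.4], [-0.5, 0.1], [0.3, -0.2], [-0.6, -0.3], [0.1, -0.0], [1.4, -1.4], [-0.1, -1.9]]
lip [np.float64(0.5738770106236939), np.float64(0.033480746792120035), np.float64(0.046)] hinge [np.float64(0.47317693408255523), np.float64(0.007490468136268512), np.float64(0.04)] edge [np.float64(0.4515102994299054), np.float64(0.0018983981845952617), np.float64(0.1374642790794873)]
die_big [0.50233678 0.29682998 0.03      ]
die_small [0.51239251 0.21292609 0.03      ]
thread [ 0.61212609 -0.10921469  0.138     ] [ 0.59799107 -0.11098175  0.07      ]
```

The fit is sub-pixel: case at (0.527, 0.0215), yaw 14.5°, flap at 1.80 rad. The crops confirm the raised flap and the lip. The tool's x already lies along the case's x, so I approach with fingers shut.

>>> {"name": "jog_arm", "arguments": {
  "deltas": [
    [[35, -34, 0, 0, 0, 0, 0], [35, -34, 0, 0, 0, 0, 0], [35, -34, 0, 0, 0, 0, 0], [35, -34, 0, 0, 0, 0, 0], [35, -34, 0, 0, 0, 0, 0]]
  ]
}}

```text
clock: 1.2
eef_pos: [0.2531, -0.2765, 0.23]
tool_rot: [0.993, 0.118, 0.001, 0.002]
ft_force: [0.4, 0.1, 0.6]
grip_width: 0.0119
```

>>> {"name": "jog_arm", "arguments": {
  "deltas": [
    [[35, -34, 0, 0, 0, 0, 0], [35, -34, 0, 0, 0, 0, 0], [35, -34, 0, 0, 0, 0, 0], [35, -34, 0, 0, 0, 0, 0], [0, 0, 0, 0, 0, 0, 0]]
  ]
}}

```text
clock: 1.7
eef_pos: [0.3618, -0.1018, 0.2316]
tool_rot: [0.992, 0.122, 0.004, 0.003]
ft_force: [0.3, -1.5, 0.2]
grip_width: 0.0003
```

```bash
cat > loc.py <<'E'
from h import *
from scipy.spatial.transform import Rotation as Ro
def loc():
    o=get_obs();d=np.array(o["eef_pos"])-[.5274,.0215,0];c,s=np.cos(.2526),np.sin(.2526)
    Rm=Ro.from_quat(o["tool_rot"]).as_matrix()
    print("t",round(o["clock"],2),"local mm",np.round(1000*np.array([d[0]*c+d[1]*s,-d[0]*s+d[1]*c,d[2]]),1),"F",np.round(o["ft_force"],1),"yaw err deg",np.degrees(np.arctan2(Rm[1,0],Rm[0,0])-.2526).round(2),"tilt",Rm[2].round(3),"w",o["grip_width"])
loc()
E
python3 loc.py
```

```text
t 1.7 local mm [-191.1  -78.   231.6] F [ 0.3 -1.5  0.2] yaw err deg -0.44 tilt [ 0.008  0.006 -1.   ] w 0.0003442079158554763
```

>>> {"name": "jog_arm", "arguments": {
  "deltas": [
    [[20, -26, 10, 0, 0, 0, 0], [20, -26, 20, 0, 0, 0, 0], [15, -26, 30, 0, 0, 0, 0], [15, 0, 40, 0, 0, 0, 0], [0, 0, 30, 0, 0, 0, 0]]
  ]
}}

```text
clock: 2.2
eef_pos: [0.4207, -0.0076, 0.1041]
tool_rot: [0.992, 0.123, 0.013, 0.005]
ft_force: [0.3, -0.3, -0.0]
grip_width: -0.0002
```

```bash
python3 loc.py
```

```text
t 2.2 local mm [-110.6   -1.6  104.1] F [ 0.3 -0.3 -0. ] yaw err deg -0.29 tilt [ 0.024  0.014 -1.   ] w -0.00018160463008860676
```

>>> {"name": "jog_arm", "arguments": {
  "deltas": [
    [[0, 0, 12, 0.8, -1.4, 0, 0], [6, 0, 2, 0, 0, 0, 0], [6, 0, 0, 0, 0, 0, 0], [6, 0, 0, 0, 0, 0, 0], [0, 0, 0, 0, 0, 0, 0]]
  ]
}}

```text
clock: 2.7
eef_pos: [0.4374, -0.0053, 0.0871]
tool_rot: [0.993, 0.122, -0.003, 0.0]
ft_force: [-0.5, 0.6, 0.5]
grip_width: -0.0001
```

```bash
python3 loc.py
```

```text
t 2.7 local mm [-93.9  -3.5  87.1] F [-0.5  0.6  0.5] yaw err deg -0.45 tilt [-0.006 -0.001 -1.   ] w -0.0001371966184885936
```

>>> {"name": "jog_arm", "arguments": {
  "deltas": [
    [[6, -1, 0, 0, 0.3, 0, 0], [6, -1, 0, 0, 0, 0, 0], [6, -1, 0, 0, 0, 0, 0], [6, 0, 0, 0, 0, 0, 0], [6, 0, 0, 0, 0, 0, 0]]
  ]
}}

```text
clock: 3.2
eef_pos: [0.4684, 0.0052, 0.0897]
tool_rot: [0.993, 0.122, 0.002, 0.0]
ft_force: [-1.2, -0.5, 0.4]
grip_width: 0.0
```

```bash
python3 loc.py
python3 - <<'E'
from h import *
b=camera("side")[130:250,270:400]
cv2.imwrite("pics/e.png",cv2.convertScaleAbs(cv2.resize(b,(650,600),interpolation=2)[...,::-1],alpha=1.5))
E
```

```text
t 3.2 local mm [-61.2  -1.   89.7] F [-1.2 -0.5  0.4] yaw err deg -0.49 tilt [ 0.003  0.001 -1.   ] w 3.559171015527004e-05
```

View pics/e.png

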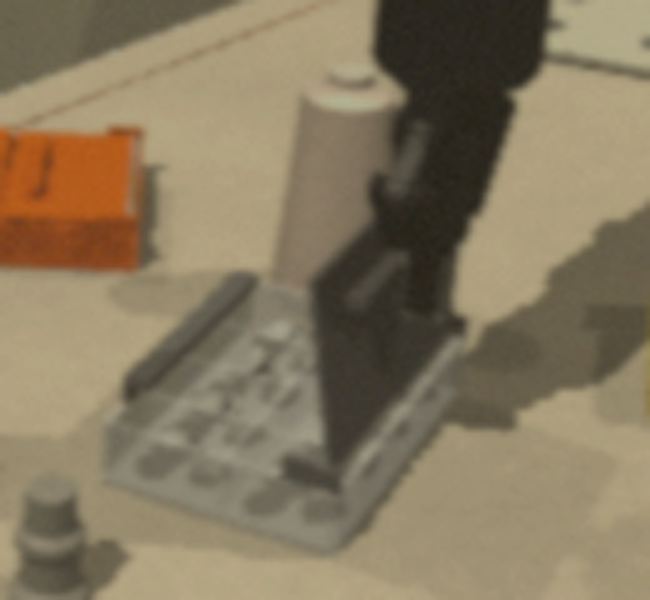

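The flap (plate corners near (320,280) and (335,480) in the crop) is just past upright, with the finger behind its rib, the case unmoved and the dies and cone clear. Continuing along the arc.

>>> {"name": "jog_arm", "arguments": {
  "deltas": [
    [[7, 0, 0, 0, 0, 0, 0], [7, 0, 0, 0, 0, 0, 0], [6, 0, 1, 0, 0, 0, 0], [5, 0, 3, 0, 0, 0, 0], [5, 0, 4, 0, 0, 0, 0]]
  ]
}}

```text
clock: 3.75
eef_pos: [0.5005, 0.0135, 0.0809]
tool_rot: [0.993, 0.122, 0.001, -0.0]
ft_force: [-0.9, -0.9, 2.4]
grip_width: -0.0003
```

```bash
python3 loc.py
```

```text
t 3.75 local mm [-28.   -1.   80.9] F [-0.9 -0.9  2.4] yaw err deg -0.46 tilt [ 0.003  0.    -1.   ] w -0.0003247883271859273
```

>>> {"name": "jog_arm", "arguments": {
  "deltas": [
    [[4, 0, 4, 0, 0, 0, 0], [5, 0, 5, 0, 0, 0, 0], [4, 0, 5, 0, 0, 0, 0], [3, 0, 5, 0, 0, 0, 0], [2, 0, 5, 0, 0, 0, 0]]
  ]
}}

```text
clock: 4.25
eef_pos: [0.5184, 0.0182, 0.0542]
tool_rot: [0.993, 0.122, 0.0, -0.0]
ft_force: [-1.7, -0.2, 1.6]
grip_width: 0.0004
```

```bash
python3 loc.py
```

```text
t 4.25 local mm [-9.5 -0.9 54.2] F [-1.7 -0.2  1.6] yaw err deg -0.46 tilt [ 0. -0. -1.] w 0.00038050998684205676
```

Now straight down to flat, watching the force.

>>> {"name": "jog_arm", "arguments": {
  "deltas": [
    [[0, 0, 4, 0, 0, 0, 0], [0, 0, 4, 0, 0, 0, 0], [0, 0, 2, 0, 0, 0, 0], [0, 0, 1, 0, 0, 0, 0], [0, 0, 1, 0, 0, 0, 0]]
  ]
}}

```text
clock: 4.75
eef_pos: [0.5203, 0.0187, 0.0418]
tool_rot: [0.993, 0.122, 0.002, -0.0]
ft_force: [-1.2, 0.3, 6.1]
grip_width: 0.0002
```

```bash
python3 loc.py
```

```text
t 4.75 local mm [-7.6 -0.9 41.8] F [-1.2  0.3  6.1] yaw err deg -0.44 tilt [ 0.004 -0.    -1.   ] w 0.000248630279646696
```

>>> {"name": "jog_arm", "arguments": {
  "deltas": [
    [[0, 0, 0.5, 0, 0, 0, 0], [0, 0, 0.5, 0, 0, 0, 0]]
  ]
}}

```text
clock: 4.95
eef_pos: [0.5203, 0.0187, 0.0418]
tool_rot: [0.993, 0.122, 0.002, -0.0]
ft_force: [-1.6, 0.3, 5.9]
grip_width: -0.0002
```

```bash
python3 loc.py
python3 - <<'E'
from h import *
b=camera("side")[150:240,280:380]
cv2.imwrite("pics/f.png",cv2.convertScaleAbs(cv2.resize(b,(660,594),interpolation=2)[...,::-1],alpha=1.5))
E
```

```text
t 4.95 local mm [-7.6 -0.9 41.8] F [-1.6  0.3  5.9] yaw err deg -0.45 tilt [ 0.004 -0.    -1.   ] w -0.00017134206953872493
```

View pics/f.png

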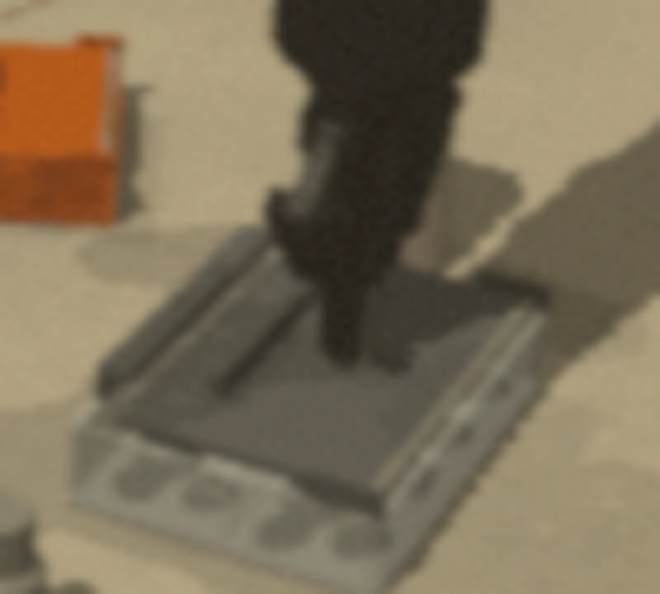

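The flap lies flat, its front edge (105–300, 400–290 in the crop) is still short of the lip, and the finger stands behind the rib. Now I slide it, keeping the press.

>>> {"name": "jog_arm", "arguments": {
  "deltas": [
    [[3, 0, 0.5, 0, 0, 0, 0], [3, 0, 0.5, 0, 0, 0, 0], [3, 0, 0.5, 0, 0, 0, 0], [3, 0, 0.5, 0, 0, 0, 0], [3, 0, 0.5, 0, 0, 0, 0]]
  ]
}}

```text
clock: 5.5
eef_pos: [0.5329, 0.0221, 0.0418]
tool_rot: [0.993, 0.122, 0.001, -0.0]
ft_force: [-3.1, 1.2, 5.5]
grip_width: -0.0001
```

```bash
python3 loc.py
```

```text
t 5.5 local mm [ 5.4 -0.8 41.8] F [-3.1  1.2  5.5] yaw err deg -0.48 tilt [ 0.002 -0.    -1.   ] w -9.054512637826661e-05
```

>>> {"name": "jog_arm", "arguments": {
  "deltas": [
    [[3, 0, 0.5, 0, 0, 0, 0], [3, 0, 0.5, 0, 0, 0, 0], [3, 0, 0.5, 0, 0, 0, 0], [3, 0, 0.5, 0, 0, 0, 0]]
  ]
}}

```text
clock: 5.9
eef_pos: [0.5354, 0.0226, 0.0412]
tool_rot: [0.993, 0.121, -0.008, 0.001]
ft_force: [-9.0, -1.4, 12.0]
grip_width: -0.0001
```

```bash
python3 loc.py
```

```text
t 5.9 local mm [ 8.  -1.  41.2] F [-9.  -1.4 12. ] yaw err deg -0.56 tilt [-0.015  0.001 -1.   ] w -5.412920675042918e-05
```

Run:
```python
from h import *
b=camera("side")[150:240,280:380];a=camera("top")[190:275,275:400]
cv2.imwrite("pics/g.png",cv2.convertScaleAbs(cv2.resize(b,(660,594),interpolation=2)[...,::-1],alpha=1.5))
cv2.imwrite("pics/h.png",cv2.convertScaleAbs(cv2.resize(a,(735,500),interpolation=2)[...,::-1],alpha=1.5))
```

```text
(no output)
```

View pics/g.png

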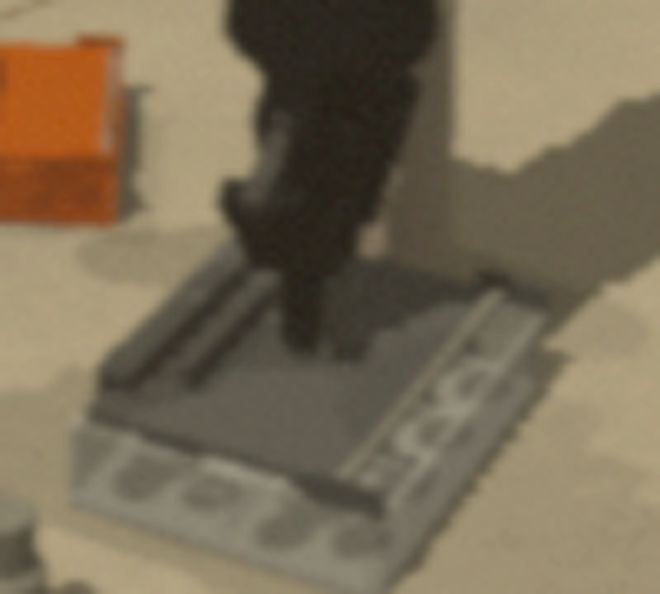

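View pics/h.png

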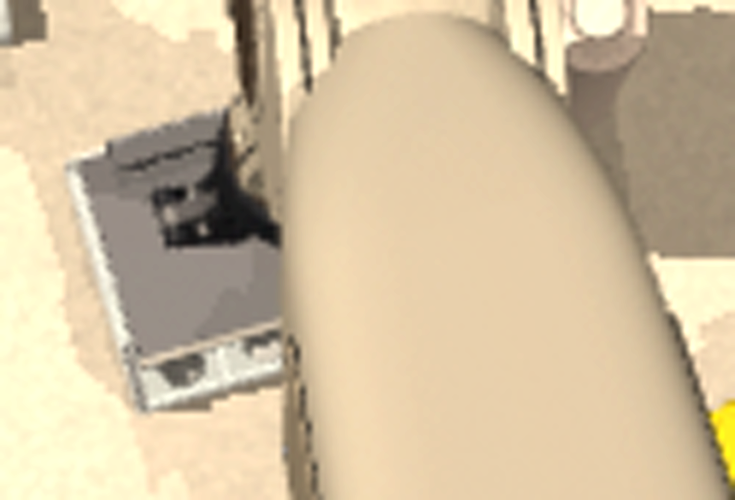

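```bash
python3 - <<'E'
from fit import *
q=r.x
for s in(0,7,11,14):
    print(s,[((proj("side",W(p,q))-[280,150])*6.6).round(0).tolist() for p in((16+s,50,42),(22+s,50,52),(-56+s,80,42))], ((proj("top",W((-60+s,80,42),q))-[275,190])*5.88).round())
E
python3 loc.py
```

```text
0 [[230.0, 396.0], [217.0, 368.0], [379.0, 491.0]] [149. 401.]
7 [[213.0, 391.0], [200.0, 363.0], [361.0, 485.0]] [144. 387.]
11 [[204.0, 388.0], [190.0, 360.0], [350.0, 482.0]] [142. 378.]
14 [[196.0, 386.0], [183.0, 358.0], [342.0, 480.0]] [140. 372.]
t 6.0 local mm [ 8.1 -1.  41.2] F [-8.8 -1.3 11.9] yaw err deg -0.56 tilt [-0.015  0.001 -1.   ] w -0.00022309667015988567
```

The rib's foot end is at about (192,380) in the side crop, where slot = 14 mm is predicted, and the force stop agrees. The case outline hasn't shifted. Now I lift straight off and check that it stays shut.

>>> {"name": "jog_arm", "arguments": {
  "deltas": [
    [[0, 0, 0, 0, 0, 0, 0], [0, 0, -2, 0, 0, 0, 0], [0, 0, -5, 0, 0, 0, 0], [0, 0, -15, 0, 0, 0, 0], [0, 0, -30, 0, 0, 0, 0]]
  ]
}}

```text
clock: 6.5
eef_pos: [0.5329, 0.0222, 0.0914]
tool_rot: [0.993, 0.121, -0.012, 0.001]
ft_force: [0.7, -0.8, 0.5]
grip_width: -0.0001
```

>>> {"name": "jog_arm", "arguments": {
  "deltas": [
    [[-20, 0, -40, 0, 0, 0, 0], [-45, 0, -20, 0, 0, 0, 0], [-45, 0, 0, 0, 0, 0, 0], [-45, 0, 0, 0, 0, 0, 0], [0, 0, 0, 0, 0, 0, 0]]
  ]
}}

```text
clock: 7.0
eef_pos: [0.3832, -0.0158, 0.16]
tool_rot: [0.993, 0.121, -0.007, 0.003]
ft_force: [1.0, -0.2, -0.2]
grip_width: 0.0003
```

```bash
python3 loc.py
python3 - <<'E'
from h import *
b=camera("side")[140:290,230:410]
cv2.imwrite("pics/i.png",cv2.convertScaleAbs(cv2.resize(b,(720,600),interpolation=2)[...,::-1],alpha=1.5))
E
```

```text
t 7.0 local mm [-1.489e+02 -1.000e-01  1.600e+02] F [ 1.  -0.2 -0.2] yaw err deg -0.53 tilt [-0.014  0.004 -1.   ] w 0.0002810261479939129
```

View pics/i.png

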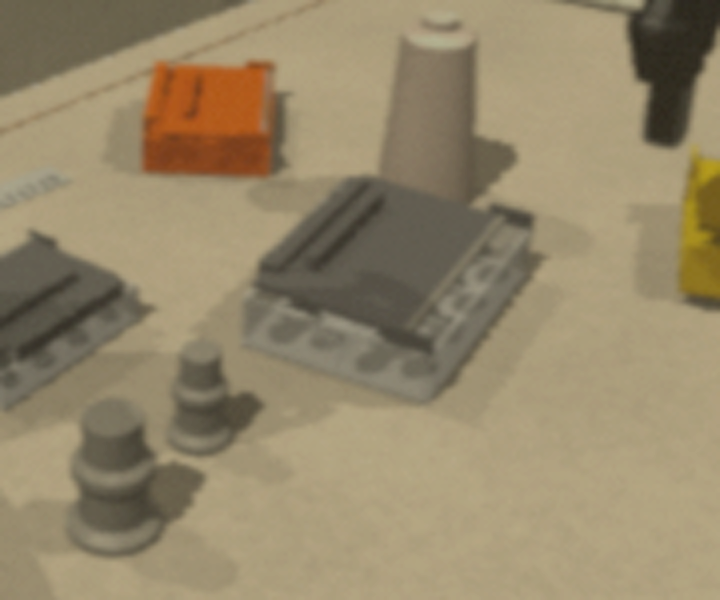

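The flap is shut under the lip with nothing touching it. The rib end is at (309,206), and (309.7,208.5) is predicted for slot = 14 mm. The dies and cone are upright. Handing in.

```bash
python3 -c "
from workcell import job_done
print(job_done())"
```

```text
the job is handed in; nothing more can be done
None
```

The case is shut, and I handed the job in just after 7.0 s of the 38 s. With the fingers closed I folded the flap over by its rib until it lay flat, then pushed it under the lip while pressing and lifted straight off.

- **Forces:** the press was about 6 N when flat. At the end stop it read about 12 N down and 9 N forward, well under the 40 N limit.
- **Shut and home:** the last side picture, with the arm clear, shows the flap staying under the lip. The rib sits within about 2.5 px of where a full 14 mm slide puts it.
- **Surroundings:** the case looked unmoved, and both dies and the thread cone were upright. I judged this from the pictures and did not measure their positions again.
- **Not as expected:** the flap appears to have started sliding from friction under the pressed fingertip, before the finger reached the rib. I estimate it had slid about 2 mm when it was first flat, against the 7 mm limit.

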